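Take the basket out of an opened strainer and cover it again

TASK

The clamp is already off this in-line basket strainer: lift its domed lid off and lay it flat, handle up, in the shallow steel tray. Then lift the strainer basket out by its bail and stand it upright in the deep plastic wash tub, and put the lid back on the strainer, fully home and flush all round. Set the parts down rather than dropping them, and do not shift or knock over anything else on the bench.

Things in the scene. Friction and masses are not known exactly. Their poses are not given: they have to be found in the camera images.
- strainer_rim (a point): Centre of the top face of the strainer's rim, 140 mm above the bench; z up. The strainer is an upright stainless vessel on a plate bolted to the bench: rim flange 119 mm in diameter, bore 98 mm in diameter and 92 mm deep. Two pipe stubs with valves stick out along +x and -x to 135 mm from the axis, all lower than 130 mm above the bench.
- lid_center (a point): The lid, a loose hollow stainless dome of 0.45 to 0.7 kg; point on its axis, 35 mm above its flange's underside; z up. Flange 119 mm in diameter, 8 mm thick; below it a 94 mm spigot reaches 6 mm down into the strainer's 98 mm bore (on a flat floor the lid stands on this spigot). Dome top 40 mm above the flange's underside; the basket's bail stands inside the dome. Any turn about the vertical will do.
- lid_handle (a point): Middle of the lid's handle bar, on the lid's axis, 39 mm above the lid's centre point (74 mm above its flange's underside). The bar is straight and round, 10 mm thick, 60 mm long along this x axis, on a post at each end, with 29 mm of free height between bar and dome.
- basket_center (a point): The strainer basket, a loose slotted metal cup of 0.25 to 0.4 kg, standing on the bottom of the bore under the lid at the start; point on its axis, 60 mm above its underside; z up out of its mouth. Cup 89 mm in diameter, 82 mm high, wall 2.5 mm.
- basket_bail (a point): Middle of the top of the basket's bail (a rigid arch handle over its mouth), on its axis, 115 mm above its underside. Straight round bar there, 8 mm thick, 48 mm long along this x axis; in the strainer it stands 23 mm above the rim, 33 mm above the cup's own mouth.
- tray: Shallow open steel tray, 220 mm (its x) by 180 mm (its y), rim 16 mm high, floor 3 mm thick; fixed; origin on the bench under its centre. It lies to one side of the strainer, left or right.
- tub: Open grey plastic wash tub, 240 mm (its x) by 190 mm (its y), walls 65 mm high and 5 mm thick, floor 5 mm thick; fixed; origin on the bench under its centre. It stands on the other side of the strainer.
- clamp_center (a point): The strainer's loose clamp, an open steel band about 145 mm across and 20 mm high lying on the bench between the strainer and the robot, leave alone; point at its middle, half-way up.
- jug_center (a point): White plastic measuring jug, 88 mm across the mouth, 100 mm high, leave alone; point at its middle, half-way up.
- glass_center (a point): Stemmed tasting glass, 65 mm across, 154 mm high, leave alone; point at its middle, half-way up.
- bung_center (a point): Barrel bung, a tapered plug 54 mm across, 46 mm high, leave alone; point at its middle.
- brush_center (a point): White washing brush, 200 mm long, 20 mm high, leave alone; point at its middle.
- sample_center (a point): Brown capped sample bottle, 56 mm across, 150 mm high, leave alone; point at its middle.

How it is judged:
By the outcome, as a careful person would: the job done as asked, in the order asked, and still so for the second after the job is handed in, with the robot touching nothing.
It also fails if it takes over 72 s, if anything falls off the work surface, if the arm or the gripper's body presses on something with over 40 N, if the wrist force passes 120 N, or if a joint passes its speed limit or range.

ROBOT

A 7-joint arm with a two-finger parallel gripper is mounted at the origin on the work surface. World frame = base frame: x ahead of the robot, y to its left, z up, the work surface at z = 0. Lengths are in mm, angles in rad, forces in N, time in s.
With the tool pointing down it reaches from about 400 to 900 mm from the base axis. Payload 5.5 kg.
Tool frame: the origin (TCP) lies on the centre line of the jaws, within the pads' length; the fingertips stand 25 mm ahead of it and the grasp point (between the pads) lies 6 mm ahead of it; y points along the fingers, x is the direction in which the jaws open and shut, and the axes are right-handed (so a half turn about y gives the same grasp; the last joint's range is limited). The gripper opens to 92 mm and grips with 3 to 60 N. Pads are 19 mm wide; open, the fingers measure 130 mm over their backs; the gripper's body (75 mm by 190 mm) begins 47 mm behind the grasp point.
Start: joints at [1.499, 0.501, -0.427, 1.55, 0.221, 1.138, -0.21], TCP at [213.61, -613.898, 226.829] pointing down, gripper open.
Joint ranges: [-2.88, 2.88], [-0.31, 2.03], [-1.54, 1.56], [0.2, 2.42], [-1.41, 4.55], [0.19, 2.02], [-2.57, 2.57]. Speed limits (rad/s): [2.57, 2.57, 3.14, 3.14, 3.14, 3.14, 3.14].

INTERFACE

Orientations are given as a 3x3 rotation matrix whose columns are the frame's x, y, z axes.
In Python, from rig import r, eyes gives the robot as it stands. The module is installed in compiled form; this text tells all that it offers.
- The arm moves only by the tool apply_moves, never from a script. Its argument "rows" is a list of rows, each a list of 5 numbers: the opening, from 0 (shut) to 1 (fully open), then the shift along the world's x, y, z in mm, then the turn about the world's z in rad. In form: [[gripper, dx, dy, dz, turn], ...]. A call has 1 to 12 rows; each row shifts and turns the pose as measured when the row begins; what a row does not reach is not made up. A row lasts 1/8 s, in which the tool goes at most 62.5 mm and 10.7 degrees, less where a joint would pass 70% of its speed; a pose out of reach is approached as far as the arm can. A call with a gripper value outside its range is refused whole. The fingers move at their own pace and stop on an object; the grip force is fixed at half the most. Time passes only in rows, so rows that do not move let the fingers close. It gives the time, the measured TCP pose, the force and the opening at its end, in the units of the state.
- r.observe(): the state, without advancing time (a new reading comes with each control period).
- eyes.snapshot(name): name is "side" or "top" or "wrist"; returns a dict with "pixels" (400x640x3 uint8, blue, green, red), "range_z" (400x640 float32, mm along the optical axis (not along the pixel's ray), 0 where there is no reading), "fx", "fy", "cx", "cy" (pixels), "R" (3x3) and "t" (3): a world point X has camera coordinates R X + t; the wrist camera has in their place "T_tool_cam" (4x4, takes a point from camera to tool coordinates, whose origin is the TCP and whose axes are the tool frame's). Camera axes: x right, y down, z forward; pixel columns grow to the right and rows downward; lengths in mm; the calibration is good to about 2 mm. The wrist camera is an equidistant fisheye: a pixel r from the principal point sees the ray r / f radians off the axis. A picture is of the moment at which its call begins: read the wrist's pose just before it.
- r.sign_off(): hands the job in, once; it reports no verdict.
The state is a dict: "time": time; "q": joint angles; "dq": joint speeds; "joint_efforts": joint torques, N m; "tool_pos": TCP position; "tcp_rot": TCP orientation; "contact_force": force on the tool from outside, world axes, zero at the start; "ft_torque": the same for the moment, N m; "opening": opening from 0.0 (shut) to 1.0 (fully open).
Only numpy, scipy, OpenCV 4.12 (cv2) and the standard library are available. Lean on these libraries where they do the work, as an engineer would, in place of code of your own. Each camera call takes 0.05 s, during which the arm holds its last target.

## Working session

There is one attempt and no reset: what is moved stays moved. The work goes in short steps, Python scripts to look and compute and a tool call to move; the robot and the scene stay as the last step left them, time stands still between calls to the robot, and variables do not carry over. Pictures are saved under pics/ and viewed, and the job is handed in when it is done.

Besides the shell and the picture viewer there is one more tool, called after "Call:" as a command line: name --pt "numbers of a row" for each row, then --argument value for the rest. apply_moves: Moves the arm, as the interface text tells. Its arguments: {"type":"object","properties":{"rows":{"type":"array"}},"required":["rows"]}

```bash
mkdir -p pics
python3 - <<'E'
from rig import r, eyes
import cv2,numpy as np,pickle
o=r.observe()
for k,v in o.items(): print(k,np.round(v,3).tolist())
for n in ["side","top","wrist"]:
    s=eyes.snapshot(n); cv2.imwrite(f"pics/{n}0.png",s["pixels"]); pickle.dump(s,open(f"{n}0.pkl","wb"))
    print(n,{k:np.round(v,3).tolist() for k,v in s.items() if k not in("pixels","range_z")})
E
```

```text
time 0.0
q [1.499, 0.502, -0.427, 1.551, 0.221, 1.138, -0.21]
dq [-0.0, -0.001, -0.0, -0.002, 0.0, 0.0, 0.0]
joint_efforts [-0.0, -56.66, -5.816, -27.911, -0.068, 0.031, 0.0]
tool_pos [213.282, -613.247, 225.762]
tcp_rot [[0.329, -0.001, 0.944], [-0.944, 0.002, 0.329], [-0.002, -1.0, 0.0]]
contact_force [0.525, -0.893, 0.46]
ft_torque [0.047, 0.018, 0.005]
opening 0.999
side {'fx': 450.758, 'fy': 450.758, 'cx': 314.821, 'cy': 202.889, 'R': [[-0.79, -0.614, -0.003], [-0.311, 0.403, -0.861], [0.529, -0.679, -0.509]], 't': [444.108, 319.816, 947.578]}
top {'fx': 447.909, 'fy': 447.909, 'cx': 320.069, 'cy': 200.957, 'R': [[-0.023, -1.0, -0.02], [-0.998, 0.024, -0.053], [0.053, 0.019, -0.998]], 't': [35.486, 568.117, 1239.098]}
wrist {'fx': 309.707, 'fy': 309.707, 'cx': 321.275, 'cy': 193.974, 'T_tool_cam': [[1.0, 0.001, -0.001, 0.279], [0.001, -0.273, 0.962, -157.779], [0.0, -0.962, -0.273, 73.505], [0.0, 0.0, 0.0, 1.0]]}
```

View pics/top0.png

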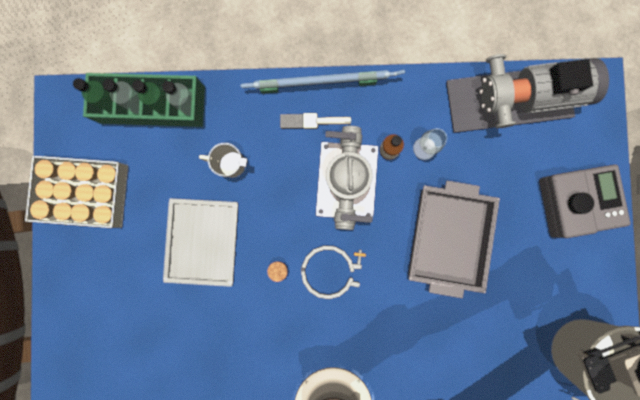

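View pics/side0.png

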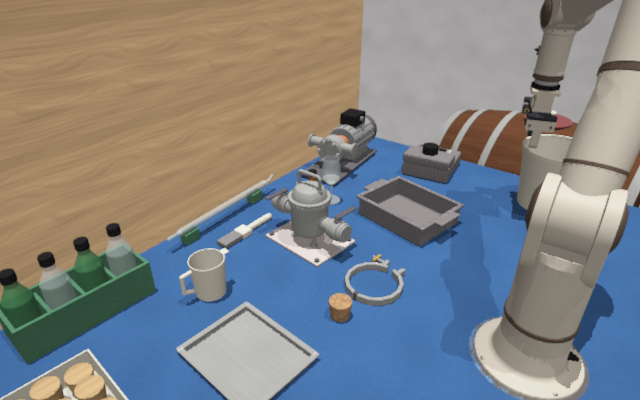

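View pics/wrist0.png

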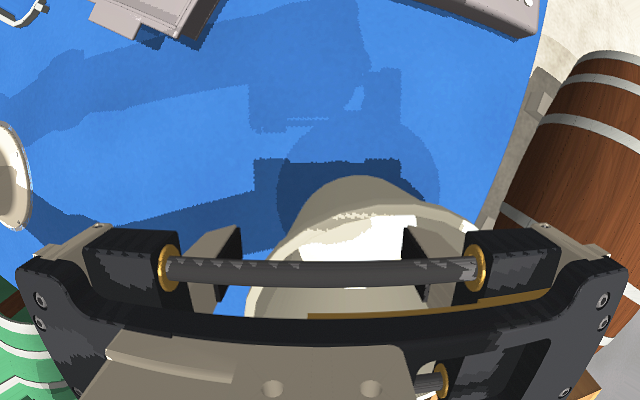

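```bash
cat > h.py <<'E'
import numpy as np,cv2,pickle
def cloud(s):
    Z=s["range_z"].astype(float); v,u=np.mgrid[0:400,0:640]
    P=np.stack([(u-s["cx"])/s["fx"]*Z,(v-s["cy"])/s["fy"]*Z,Z],-1)
    W=(P-np.array(s["t"]))@np.array(s["R"]); W[Z==0]=np.nan
    return W
def proj(s,X):
    c=np.array(s["R"])@np.array(X)+np.array(s["t"]); return c[0]/c[2]*s["fx"]+s["cx"],c[1]/c[2]*s["fy"]+s["cy"]
def circ(p):
    A=np.c_[2*p,np.ones(len(p))]; x=np.linalg.lstsq(A,(p**2).sum(1),rcond=None)[0]
    return x[:2],np.sqrt(x[2]+x[:2]@x[:2])
E
python3 - <<'E'
from h import *
for n in ("top","side"):
    s=pickle.load(open(n+"0.pkl","rb")); W=cloud(s)
    px={"top":dict(bench=(270,320),handle=(350,175),rimjug=(228,160),bung=(277,271),clamp=(327,247),tray=(200,242),tub=(455,240),glass=(430,145),bot=(392,146)),
        "side":dict(bench=(150,250),handle=(310,172),tray=(250,350),tub=(410,210),bung=(340,303))}[n]
    for k,(u,v) in px.items(): print(n,k,np.round(W[v,u],1))
    cv2.imwrite(f"pics/{n}z.png",cv2.resize(s["pixels"][110:290,150:520] if n=="top" else s["pixels"][140:300,180:480],None,fx=2.1,fy=2.1,interpolation=cv2.INTER_CUBIC))
E
```

```text
top bench [238.5 170.7  -2.5]
top handle [617.5 -53.6 217.6]
top rimjug [692.9 282.4   2.6]
top bung [379.8 142.6  47.6]
top clamp [440.    5.7  16.7]
top tray [461.4 364.4   4.3]
top tub [ 451.1 -351.6    7.1]
top glass [ 695.8 -259.8  146.5]
top bot [ 701.  -168.9  116.6]
side bench [ 9.458e+02  2.633e+02 -5.000e-01]
side handle [617.9 -51.4 219.8]
side tray [466.  348.1   4.1]
side tub [ 465.  -371.6    3.1]
side bung [372.9 150.8  44.5]
```

View pics/topz.png

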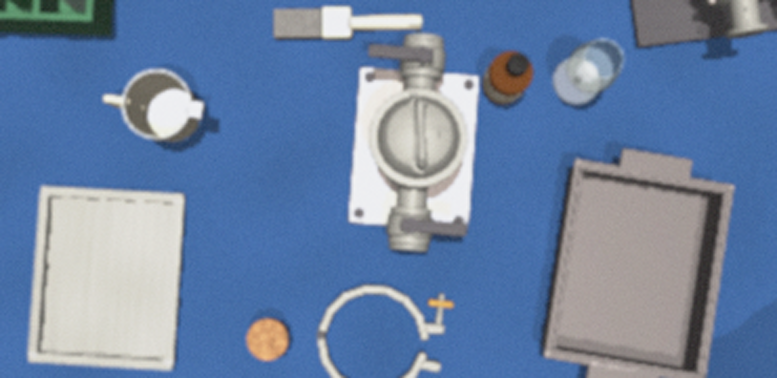

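View pics/sidez.png

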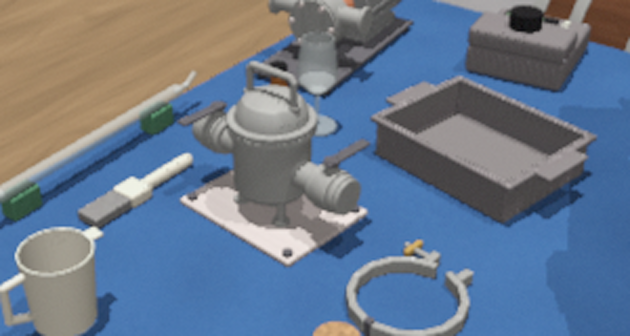

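Run:
```python
from h import *
for n in ("top","side"):
    s=pickle.load(open(n+"0.pkl","rb")); W=cloud(s).reshape(-1,3); W=W[np.isfinite(W[:,0])]
    near=W[np.hypot(W[:,0]-618,W[:,1]+52)<90]
    h=near[(near[:,2]>203)&(np.hypot(near[:,0]-618,near[:,1]+52)<45)]
    xy=h[:,:2]; c=xy.mean(0); u,S,vt=np.linalg.svd(xy-c)
    t=(xy-c)@vt[0]
    print(n,"handle",len(h),c,vt[0],t.min(),t.max(),"mid",c+vt[0]*(t.min()+t.max())/2,np.percentile(h[:,2],[5,50,95]))
    f=near[(near[:,2]>141)&(near[:,2]<151)]
    if len(f)>20:
        hull=cv2.convexHull(f[:,:2].astype(np.float32))[:,0]
        print(" flange",len(f),cv2.minEnclosingCircle(f[:,:2].astype(np.float32)),circ(hull))
    for nm,(cx,cy),zr in (("tray",(460,360),(11,22)),("tub",(455,-360),(58,72))):
        m=(abs(W[:,0]-cx)<140)&(abs(W[:,1]-cy)<125)&(W[:,2]>zr[0])&(W[:,2]<zr[1])
        p=W[m]; print(" ",nm,len(p),cv2.minAreaRect(p[:,:2].astype(np.float32)),np.median(p[:,2]))
        m=(abs(W[:,0]-cx)<60)&(abs(W[:,1]-cy)<50); print("   floor",np.median(W[m][:,2]))
    m=(abs(W[:,0]-250)<40)&(abs(W[:,1]-100)<40);print("bench",np.median(W[m][:,2]))
```

```text
top handle 132 [624.51613628 -54.72934356] [-0.99995744  0.00922585] -37.865988804495494 37.59408929413487 mid [624.65208025 -54.73059781] [212.5212919  217.94857923 221.63333489]
 flange 473 ((626.3306274414062, -54.85747146606445), 59.15896224975586) (array([626.26808736, -54.97931607]), np.float64(58.73494042144697))
  tray 1253 ((463.62030029296875, 359.3838195800781), (195.3443145751953, 234.26358032226562), 85.43572998046875) 17.072231376610723
   floor 3.26941709765494
  tub 1781 ((456.06414794921875, -335.2154846191406), (205.7533721923828, 294.5091552734375), 79.6917724609375) 65.12584207219201
   floor 5.3776736654544095
bench 0.2787894724356952
side handle 106 [619.93047719 -50.68067648] [-0.99988866 -0.0149222 ] -41.490947885131 37.27831830079794 mid [622.03655746 -50.64924563] [205.19428852 214.32742683 218.67755559]
 flange 277 ((622.4498901367188, -50.94990539550781), 59.72452163696289) (array([623.25484347, -51.5538836 ]), np.float64(58.528798632225616))
  tray 1773 ((463.3854675292969, 360.52178955078125), (196.3136444091797, 238.64080810546875), 85.35939025878906) 16.32736330367924
   floor 2.47768897732202
  tub 835 ((454.9355773925781, -345.4419250488281), (220.7157745361328, 279.6019592285156), 89.95364379882812) 63.62123598229759
   floor 4.473263770993773
bench -0.47443548716219175
```

Call:
apply_moves --pt "1 0 0 50 0" --pt "1 0 0 50 0" --pt "1 35 47 0 -0.04" --pt "1 35 47 0 -0.04" --pt "1 35 47 0 -0.04" --pt "1 35 47 0 -0.04" --pt "1 35 47 0 -0.04" --pt "1 35 47 0 -0.04" --pt "1 35 47 0 -0.04" --pt "1 35 47 0 -0.03" --pt "1 35 47 0 -0.03" --pt "1 0 0 0 0"

```text
time: 1.65
tool_pos: [531.7, -173.3, 325.5]
tcp_rot: [[-0.02, 0.001, 1.0], [-1.0, 0.006, -0.02], [-0.006, -1.0, 0.001]]
contact_force: [-1.3, -0.0, 0.1]
opening: 0.997
```

Call:
apply_moves --pt "1 40 40 0 0.0" --pt "1 40 40 0 0.0" --pt "1 13 40 0 0.0" --pt "1 0 0 0 0"

```text
time: 2.15
tool_pos: [624.5, -55.6, 323.3]
tcp_rot: [[-0.026, -0.003, 1.0], [-1.0, 0.004, -0.026], [-0.004, -1.0, -0.003]]
contact_force: [-1.7, -0.3, 0.2]
opening: 1.001
```

```bash
cat >> h.py <<'E'
def grab(n,tag,roi=None,sc=1):
    from rig import r,eyes
    o=r.observe(); s=eyes.snapshot(n); s["o"]=o
    im=s["pixels"] if roi is None else s["pixels"][roi[1]:roi[3],roi[0]:roi[2]]
    if sc!=1: im=cv2.resize(im,None,fx=sc,fy=sc,interpolation=cv2.INTER_CUBIC)
    cv2.imwrite(f"pics/{tag}.png",im); pickle.dump(s,open(tag+".pkl","wb")); return s
def wcloud(s):
    o=s["o"]; Z=s["range_z"].astype(float); v,u=np.mgrid[0:400,0:640]
    a=(u-s["cx"])/s["fx"]; b=(v-s["cy"])/s["fy"]; th=np.hypot(a,b)+1e-9
    k=np.tan(th)/th
    P=np.stack([a*k*Z,b*k*Z,Z],-1); P[(Z==0)|(th>1.4)]=np.nan
    T=np.array(s["T_tool_cam"]); Q=P@T[:3,:3].T+T[:3,3]
    return Q@np.array(o["tcp_rot"]).T+np.array(o["tool_pos"])
E
python3 - <<'E'
from h import *
s=grab("wrist","w1"); print(np.round(s["o"]["tool_pos"],1))
W=wcloud(s)
P=W.reshape(-1,3); P=P[np.isfinite(P[:,0])]
near=P[np.hypot(P[:,0]-624,P[:,1]+53)<90]
h=near[(near[:,2]>205)&(near[:,2]<225)&(np.hypot(near[:,0]-624,near[:,1]+53)<45)]
xy=h[:,:2];c=xy.mean(0);vt=np.linalg.svd(xy-c)[2];t=(xy-c)@vt[0]
print(len(h),c,vt[0],t.min(),t.max(),c+vt[0]*(t.min()+t.max())/2,np.percentile(h[:,2],[5,50,95]))
f=near[(near[:,2]>142)&(near[:,2]<151)]
print(cv2.minEnclosingCircle(f[:,:2].astype(np.float32)),circ(cv2.convexHull(f[:,:2].astype(np.float32))[:,0]))
E
```

```text
[624.5 -55.6 323.3]
957 [628.88709734 -55.05401534] [-0.99992584 -0.01217881] -36.854220845095455 43.78806499183765 [625.42043239 -55.09623833] [211.85331713 217.76948845 219.51306684]
((625.2749633789062, -54.95262145996094), 59.52205276489258) (array([625.26442039, -55.02513552]), np.float64(59.126368060015636))
```

View pics/w1.png

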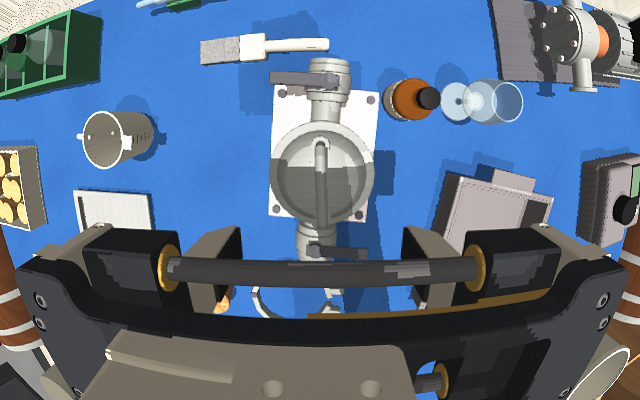

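Call:
apply_moves --pt "1 1 1 -40 0.03" --pt "1 0 0 -35 0" --pt "1 0 0 -20 0" --pt "1 0 0 -6 0" --pt "1 0 0 0 0"

```text
time: 2.82
tool_pos: [622.8, -71.3, 219.2]
tcp_rot: [[-0.012, -0.005, 1.0], [-1.0, -0.006, -0.012], [0.006, -1.0, -0.005]]
contact_force: [0.0, 0.1, 0.1]
opening: 1.001
```

Call:
apply_moves --pt "1 2 16 1 0" --pt "1 0 0 0 0"

```text
time: 3.08
tool_pos: [625.9, -54.6, 222.4]
tcp_rot: [[-0.013, -0.002, 1.0], [-1.0, -0.006, -0.013], [0.006, -1.0, -0.002]]
contact_force: [-1.0, 1.0, -0.7]
opening: 1.003
```

Call:
apply_moves --pt "0.3 0 0 -1 0" --pt "0 0 0 0 0" --pt "0 0 0 0 0" --pt "0 0 0 0 0" --pt "0 0 0 0 0"

```text
time: 3.7
tool_pos: [626.6, -54.5, 222.6]
tcp_rot: [[-0.013, -0.0, 1.0], [-1.0, -0.007, -0.013], [0.007, -1.0, -0.0]]
contact_force: [-0.4, 0.1, -0.2]
opening: 0.506
```

Call:
apply_moves --pt "0 0 0 0 0" --pt "0 0 0 -1 0" --pt "0 0 0 0 0" --pt "0 0 0 0 0" --pt "0 0 0 0 0" --pt "0 0 0 0 0"

```text
time: 4.45
tool_pos: [626.5, -54.6, 221.3]
tcp_rot: [[-0.013, -0.0, 1.0], [-1.0, -0.007, -0.013], [0.007, -1.0, -0.0]]
contact_force: [-0.4, 0.5, 0.5]
opening: 0.009
```

Run:
```python
from h import *
s=grab("wrist","w2",(200,100,440,300),2.5); print(np.round(s["o"]["tool_pos"],1),s["o"]["opening"])
s=grab("side","s2",(250,100,410,260),3.5)
```

```text
[626.5 -54.6 221.3] 0.009127174193985892
```

View pics/w2.png

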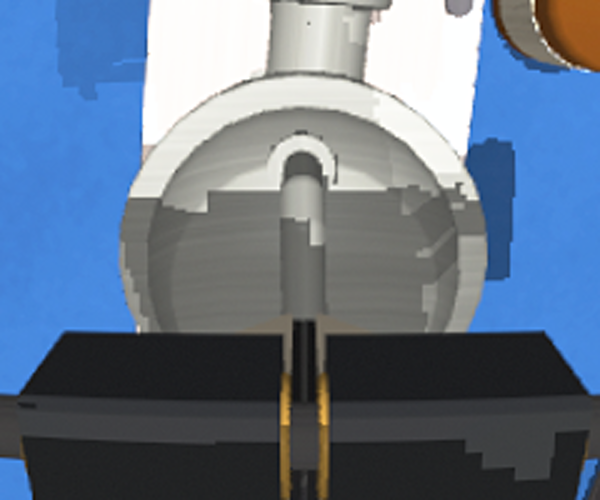

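View pics/s2.png

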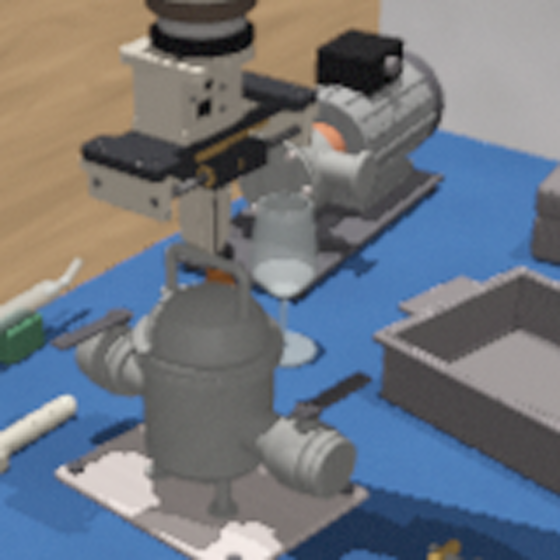

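Run:
```python
from h import *
s=pickle.load(open("s2.pkl","rb"));W=cloud(s)
for u in range(300,322,4):
    for v in range(152,186,3):
        print((u,v),np.round(W[v,u],0).tolist(),end=" ")
    print()
im=s["pixels"][145:205,280:340]; cv2.imwrite("pics/s2z.png",cv2.resize(im,None,fx=9,fy=9,interpolation=cv2.INTER_NEAREST))
print(proj(s,(626,-54,196)),proj(s,(626,-54,214)))
```

```text
(300, 152) [602.0, 7.0, 303.0] (300, 155) [599.0, 11.0, 297.0] (300, 158) [1824.0, -1449.0, -596.0] (300, 161) [1802.0, -1422.0, -603.0] (300, 164) [1820.0, -1442.0, -639.0] (300, 167) [948.0, -404.0, -1.0] (300, 170) [653.0, -52.0, 215.0] (300, 173) [895.0, -340.0, 16.0] (300, 176) [657.0, -56.0, 194.0] (300, 179) [657.0, -57.0, 184.0] (300, 182) [657.0, -55.0, 176.0] (300, 185) [643.0, -38.0, 178.0] 
(304, 152) [597.0, -2.0, 301.0] (304, 155) [624.0, -35.0, 273.0] (304, 158) [624.0, -35.0, 265.0] (304, 161) [625.0, -35.0, 256.0] (304, 164) [626.0, -37.0, 247.0] (304, 167) [627.0, -38.0, 237.0] (304, 170) [639.0, -52.0, 219.0] (304, 173) [637.0, -49.0, 212.0] (304, 176) [880.0, -345.0, 6.0] (304, 179) [874.0, -337.0, -1.0] (304, 182) [643.0, -56.0, 180.0] (304, 185) [633.0, -43.0, 179.0] 
(308, 152) [597.0, -18.0, 295.0] (308, 155) [614.0, -39.0, 275.0] (308, 158) [615.0, -41.0, 265.0] (308, 161) [616.0, -41.0, 257.0] (308, 164) [614.0, -39.0, 249.0] (308, 167) [615.0, -39.0, 240.0] (308, 170) [614.0, -39.0, 232.0] (308, 173) [624.0, -50.0, 215.0] (308, 176) [864.0, -347.0, 10.0] (3
[... 727 characters left out ...]
0, 14.0] (316, 173) [700.0, -183.0, 139.0] (316, 176) [597.0, -50.0, 215.0] (316, 179) [838.0, -361.0, 1.0] (316, 182) [617.0, -77.0, 179.0] (316, 185) [607.0, -63.0, 179.0] 
(320, 152) [869.0, -425.0, 76.0] (320, 155) [871.0, -428.0, 63.0] (320, 158) [916.0, -488.0, 15.0] (320, 161) [903.0, -471.0, 13.0] (320, 164) [883.0, -445.0, 16.0] (320, 167) [868.0, -425.0, 15.0] (320, 170) [857.0, -410.0, 12.0] (320, 173) [838.0, -386.0, 15.0] (320, 176) [825.0, -369.0, 14.0] (320, 179) [586.0, -54.0, 208.0] (320, 182) [585.0, -52.0, 200.0] (320, 185) [584.0, -51.0, 192.0] 
(np.float64(308.3171881113352), np.float64(178.73766921657815)) (np.float64(308.25012267847336), np.float64(172.76656097272667))
```

View pics/s2z.png

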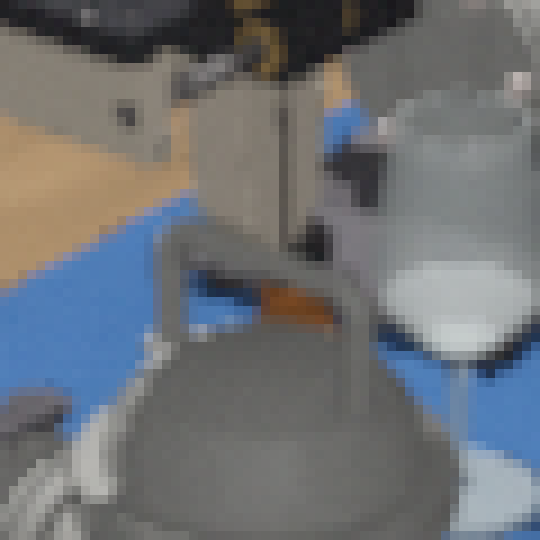

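Run:
```python
from h import *
for t in ("w1","w2"):
    s=pickle.load(open(t+".pkl","rb"));W=wcloud(s);o=s["o"]
    P=W.reshape(-1,3);P=P[np.isfinite(P[:,0])]
    near=P[np.hypot(P[:,0]-624,P[:,1]+53)<85]
    hist=np.histogram(near[:,2],bins=np.arange(130,340,5)); print(t,dict(zip(hist[1].astype(int).tolist(),hist[0].tolist())))
    f=near[(near[:,2]>142)&(near[:,2]<151)];print(cv2.minEnclosingCircle(f[:,:2].astype(np.float32)))
    Q=(P-o["tool_pos"])@np.array(o["tcp_rot"])
    g=Q[(abs(Q[:,2])<14)&(abs(Q[:,0])<66)&(Q[:,1]>-60)]
    for a in range(-60,40,8):
        m=(g[:,1]>=a)&(g[:,1]<a+8)
        if m.sum(): print(a,m.sum(),g[m].min(0).round(),g[m].max(0).round())
    b=near[(near[:,2]>205)&(near[:,2]<225)]; print("bar",b.min(0),b.max(0))
for x in(("s2"),):
    s=pickle.load(open(x+".pkl","rb"))
    for k in("tool_pos",): print(s["o"][k])
```

```text
w1 {130: 6, 135: 17, 140: 8, 145: 2315, 150: 132, 155: 142, 160: 478, 165: 659, 170: 959, 175: 2471, 180: 516, 185: 7, 190: 7, 195: 7, 200: 6, 205: 15, 210: 130, 215: 803, 220: 9, 225: 0, 230: 0, 235: 0, 240: 0, 245: 0, 250: 0, 255: 0, 260: 0, 265: 0, 270: 0, 275: 0, 280: 0, 285: 0, 290: 0, 295: 0, 300: 0, 305: 0, 310: 0, 315: 0, 320: 75, 325: 262, 330: 307}
((625.2749633789062, -54.95262145996094), 59.52205276489258)
-60 445 [-49. -60. -11.] [ 49. -52.   9.]
-52 491 [-49. -52. -11.] [ 49. -44.   4.]
-44 458 [-64. -44. -11.] [ 64. -36.  12.]
-36 630 [-64. -36. -10.] [ 64. -28.  12.]
-28 587 [-63. -28.   1.] [ 64. -20.  12.]
-20 583 [-62. -20.  -4.] [ 63. -12.  12.]
-12 476 [-60. -12.  -8.] [61. -4. 12.]
-4 185 [-54.  -4.  -9.] [53.  1. 12.]
bar [585.11792356 -60.2065698  206.02254923] [665.74603938 -49.37766398 220.48017782]
w2 {130: 20, 135: 48, 140: 18, 145: 3358, 150: 260, 155: 253, 160: 821, 165: 1034, 170: 1381, 175: 3550, 180: 812, 185: 20, 190: 18, 195: 27, 200: 27, 205: 58, 210: 183, 215: 752, 220: 67, 225: 129, 230: 104, 235: 73, 240: 73, 245: 77, 250: 55, 255: 46, 260: 0, 265: 222, 270: 0, 275: 24, 280: 0, 285: 336, 290: 1460, 295: 2452, 300: 8757, 305: 4917, 310: 10484, 315: 1102, 320: 7638, 325: 15913, 330: 8149}
((625.2733154296875, -54.73407745361328), 59.62263488769531)
-60 24 [ -2. -59.  -4.] [  3. -57.   3.]
-52 222 [ -2. -47. -10.] [  3. -44.   1.]
-44 23 [ -2. -39.   9.] [  2. -36.  10.]
-36 87 [ -4. -36.   9.] [  4. -28.  11.]
-28 121 [ -4. -28.   9.] [  4. -20.  11.]
-20 110 [ -4. -20.   9.] [  4. -12.  11.]
-12 209 [-13. -12.   9.] [14. -4. 12.]
-4 187 [-7. -4.  8.] [ 7.  4. 14.]
4 33 [-5.  4.  9.] [ 5.  6. 14.]
36 2039 [-31.  40. -12.] [30. 44. 14.]
bar [634.34644701 -61.77813256 205.00700317] [666.39544626 -47.74423761 224.91763112]
[626.51688742 -54.64993183 221.25416494]
```

Call:
apply_moves --pt "1 -1 0 8 0" --pt "1 0 0 0 0" --pt "1 0 0 0 0" --pt "1 0 0 0 0" --pt "1 0 0 0 0" --pt "1 0 0 0 0"

```text
time: 5.3
tool_pos: [625.5, -54.6, 230.0]
tcp_rot: [[-0.013, -0.0, 1.0], [-1.0, -0.007, -0.013], [0.007, -1.0, -0.0]]
contact_force: [0.6, 0.4, 0.3]
opening: 0.604
```

Call:
apply_moves --pt "1 0 0 -10 0" --pt "1 0 0 -10 0" --pt "1 0 0 -10 0" --pt "1 0 0 -4 0" --pt "1 0 0 0 0"

```text
time: 5.92
tool_pos: [624.6, -54.6, 192.3]
tcp_rot: [[-0.013, -0.002, 1.0], [-1.0, -0.007, -0.013], [0.007, -1.0, -0.002]]
contact_force: [0.5, -0.1, 0.1]
opening: 0.995
```

Call:
apply_moves --pt "0 1 0 4 0" --pt "0 0 0 0 0" --pt "0 0 0 0 0" --pt "0 0 0 0 0" --pt "0 0 0 0 0" --pt "0 0 0 0 0" --pt "0 0 0 0 0" --pt "0 0 0 0 0" --pt "0 0 0 0 0" --pt "0 0 0 0 0"

```text
time: 7.18
tool_pos: [626.5, -54.7, 197.8]
tcp_rot: [[-0.013, -0.0, 1.0], [-1.0, -0.007, -0.013], [0.007, -1.0, -0.0]]
contact_force: [0.7, 0.3, -0.2]
opening: 0.096
```

Run:
```python
from h import *
s=grab("side","s3",(250,100,410,260),3.5);print(s["o"]["opening"],s["o"]["contact_force"],s["o"]["tool_pos"])
```

```text
0.0957230535365885 [ 0.66065052  0.29750881 -0.19611269] [626.49966088 -54.73039422 197.7717037 ]
```

View pics/s3.png

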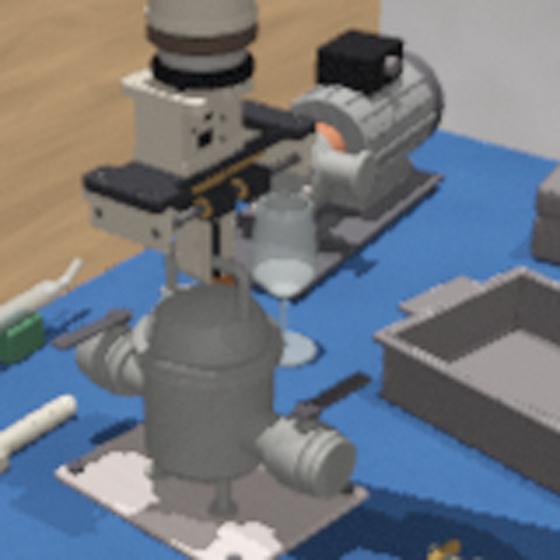

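Call:
apply_moves --pt "0 0 0 4 0" --pt "0 0 0 10 0" --pt "0 0 0 15 0" --pt "0 0 0 20 0" --pt "0 0 0 20 0" --pt "0 0 0 15 0" --pt "0 0 0 5 0" --pt "0 0 0 0 0"

```text
time: 8.22
tool_pos: [624.2, -54.5, 290.9]
tcp_rot: [[-0.012, -0.004, 1.0], [-1.0, -0.007, -0.012], [0.007, -1.0, -0.004]]
contact_force: [-0.4, -0.3, -5.2]
opening: 0.099
```

Run:
```python
from h import *
s=grab("side","s4",(230,80,470,260),3);print(s["o"]["opening"],s["o"]["contact_force"],s["o"]["tool_pos"])
s=grab("wrist","w4");print(s["o"]["time"])
```

```text
0.09878962939098195 [-0.43918741 -0.33916103 -5.16895454] [624.24162046 -54.49134555 290.88303601]
8.275
```

View pics/s4.png

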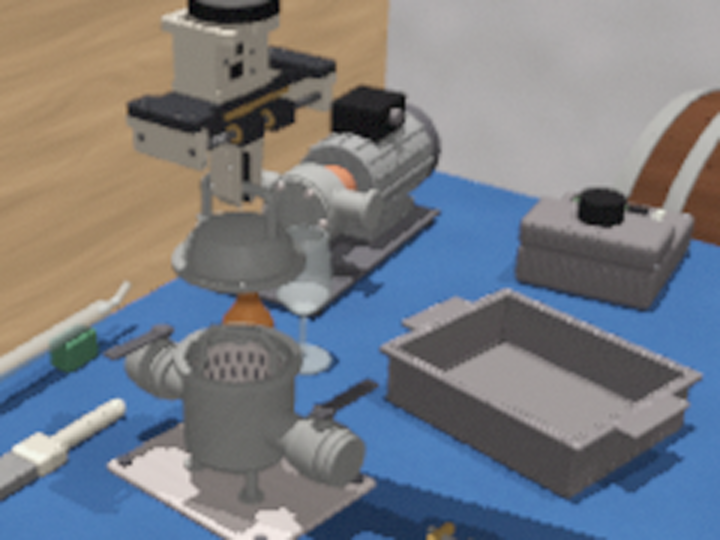

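View pics/w4.png

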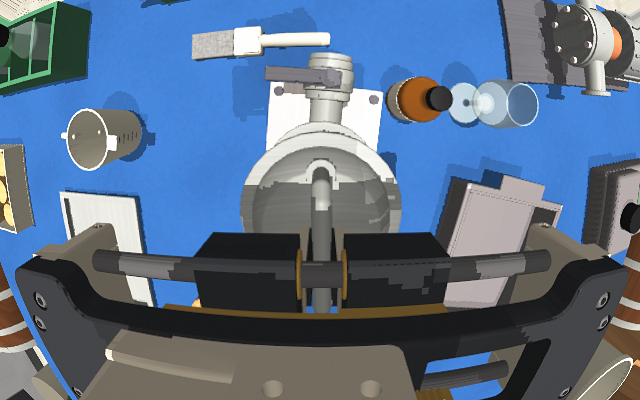

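```bash
cat >> h.py <<'E'
def lidfit(s,W=None):
    W=wcloud(s) if W is None else W
    o=s["o"];P=W.reshape(-1,3);P=P[np.isfinite(P[:,0])]
    c=np.array(o["tool_pos"])
    d=P-[c[0],c[1],0]; rr=np.hypot(d[:,0],d[:,1])
    m=(rr>52)&(rr<59)&(abs(P[:,2]-(c[2]-50))<12)
    Q=P[m]; A=np.c_[Q[:,:2]-c[:2],np.ones(len(Q))]
    k=np.linalg.lstsq(A,Q[:,2],rcond=None)[0]; res=Q[:,2]-A@k
    m2=abs(res)<2; k=np.linalg.lstsq(A[m2],Q[m2,2],rcond=None)[0]
    return len(Q),k, np.std(res[m2])
E
python3 - <<'E'
from h import *
s=pickle.load(open("w4.pkl","rb")); print(lidfit(s), s["o"]["tool_pos"][2])
s=pickle.load(open("s4.pkl","rb")); print(lidfit(s,cloud(s)))
E
```

```text
(2493, array([-7.12441363e-03,  1.86823859e-03,  2.40610085e+02]), np.float64(0.7008128516639842)) 290.51424428087984
(131, array([-2.74747723e-03, -1.04784806e-03,  2.40417302e+02]), np.float64(0.8658538283470673))
```

Call:
apply_moves --pt "0 -10 25 0 0" --pt "0 -17 44 0 0" --pt "0 -17 44 0 0" --pt "0 -17 44 0 0" --pt "0 -17 44 0 0" --pt "0 -17 44 0 0" --pt "0 -17 44 0 0" --pt "0 -17 44 -10 0" --pt "0 -15 40 -20 0" --pt "0 -8 20 -20 0" --pt "0 0 0 -10 0" --pt "0 0 0 0 0"

```text
time: 9.82
tool_pos: [460.6, 344.6, 219.2]
tcp_rot: [[-0.016, -0.018, 1.0], [-1.0, -0.01, -0.016], [0.01, -1.0, -0.018]]
contact_force: [0.3, 0.6, -5.1]
opening: 0.095
```

Run:
```python
from h import *
s=grab("side","s5");o=s["o"];print(o["opening"],np.round(o["tool_pos"],1),np.round(o["q"],2)); print(lidfit(s,cloud(s)))
```

```text
0.09502826573899359 [460.6 344.6 219.2] [-0.12  0.45 -0.74  1.73  0.33  1.12 -2.55]
(343, array([-2.42924356e-02, -6.62553836e-03,  1.68445458e+02]), np.float64(0.925226557493385))
```

View pics/s5.png

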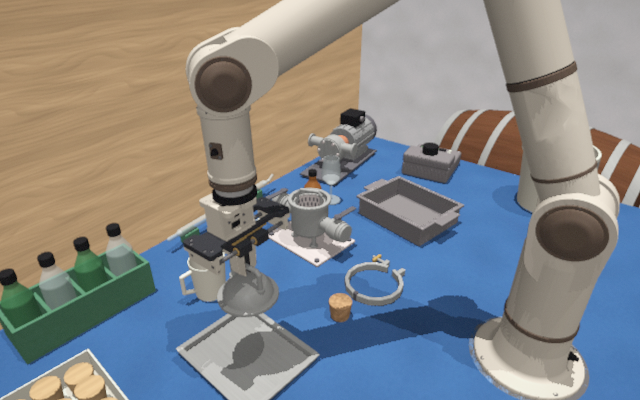

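Call:
apply_moves --pt "0 1 7 0 0.1" --pt "0 1 7 0 0.1"

```text
time: 10.12
tool_pos: [465.7, 356.1, 221.0]
tcp_rot: [[0.182, -0.013, 0.983], [-0.983, -0.013, 0.182], [0.011, -1.0, -0.015]]
contact_force: [0.5, -0.3, -5.8]
opening: 0.096
```

Run:
```python
from rig import r
import numpy as np
o=r.observe();print(np.round(o["q"],3),np.round(o["tool_pos"],1),np.round(o["tcp_rot"],3).tolist())
```

```text
[-0.112  0.482 -0.783  1.697  0.368  1.136 -2.39 ] [465.7 356.1 221. ] [[0.182, -0.013, 0.983], [-0.983, -0.013, 0.182], [0.011, -1.0, -0.015]]
```

Call:
apply_moves --pt "0 0 2 -20 0.1" --pt "0 0 1 -30 0.1" --pt "0 0 0 -30 0" --pt "0 0 0 -20 0" --pt "0 0 0 0 0"

```text
time: 10.75
tool_pos: [474.5, 354.4, 122.9]
tcp_rot: [[0.368, -0.002, 0.93], [-0.93, -0.013, 0.368], [0.011, -1.0, -0.006]]
contact_force: [-0.2, -0.2, -5.3]
opening: 0.096
```

Run:
```python
from h import *
s=grab("side","s6",(150,150,350,400),2.4);o=s["o"];print(o["opening"],np.round(o["tool_pos"],1),np.round(o["q"],2)); print(lidfit(s,cloud(s)))
s=grab("wrist","w6");print(lidfit(s))
```

```text
0.09635633172178651 [474.5 354.4 122.9] [-0.14  0.61 -0.75  1.77  0.5   0.97 -2.29]
(328, array([-1.59903149e-02, -8.55576788e-04,  7.23370240e+01]), np.float64(0.958361442492939))
(2539, array([-2.27498075e-03, -9.02611784e-04,  7.40653561e+01]), np.float64(0.6852173312259225))
```

View pics/s6.png

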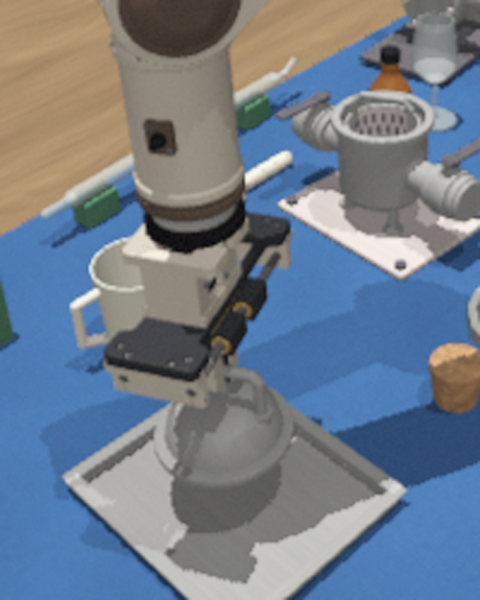

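Call:
apply_moves --pt "0 -8 5 -15 0" --pt "0 -3 0 -15 0" --pt "0 -1 0 -10 0" --pt "0 0 0 -4 0" --pt "0 0 0 0 0"

```text
time: 11.48
tool_pos: [463.0, 362.9, 79.9]
tcp_rot: [[0.37, 0.004, 0.929], [-0.929, -0.008, 0.37], [0.009, -1.0, 0.001]]
contact_force: [0.1, -0.5, -4.7]
opening: 0.099
```

Call:
apply_moves --pt "0 0 -1 -5 0" --pt "0 0 0 -3 0" --pt "0 0 0 -1 0" --pt "0 0 0 -1 0"

```text
time: 11.98
tool_pos: [464.0, 362.1, 70.1]
tcp_rot: [[0.369, 0.006, 0.929], [-0.929, -0.007, 0.369], [0.009, -1.0, 0.002]]
contact_force: [-0.4, 0.4, -4.3]
opening: 0.099
```

Call:
apply_moves --pt "0 0 0 -1 0" --pt "0 0 0 -1 0" --pt "0 0 0 -1 0" --pt "0 0 0 0 0"

```text
time: 12.48
tool_pos: [464.2, 362.1, 67.1]
tcp_rot: [[0.369, 0.006, 0.929], [-0.929, -0.007, 0.369], [0.009, -1.0, 0.003]]
contact_force: [0.3, -0.2, -5.3]
opening: 0.098
```

Call:
apply_moves --pt "0 0 0 -1 0" --pt "0 0 0 -1 0"

```text
time: 12.72
tool_pos: [464.8, 362.5, 66.4]
tcp_rot: [[0.369, 0.007, 0.929], [-0.929, -0.007, 0.369], [0.009, -1.0, 0.004]]
contact_force: [-3.1, -2.8, 7.0]
opening: 0.097
```

Call:
apply_moves --pt "0.5 0 0 0.5 0" --pt "0.5 0 0 0 0" --pt "0.5 0 0 0 0" --pt "0.5 0 0 0 0" --pt "0.5 0 0 0 0" --pt "0.5 0 0 0 0"

```text
time: 13.48
tool_pos: [466.0, 364.3, 68.2]
tcp_rot: [[0.369, 0.01, 0.929], [-0.929, -0.004, 0.369], [0.008, -1.0, 0.008]]
contact_force: [-0.3, 0.9, -0.6]
opening: 0.501
```

Now up, with a turn back, toward the strainer.

Call:
apply_moves --pt "0.5 0 0 15 0" --pt "0.5 0 0 30 0" --pt "0.5 0 0 45 0" --pt "0.5 0 0 50 0" --pt "0.5 0 0 50 0" --pt "1 10 -26 15 -0.04" --pt "1 17 -44 0 -0.05" --pt "1 17 -44 0 -0.05" --pt "1 17 -44 0 -0.05" --pt "1 17 -44 0 -0.05" --pt "1 17 -44 0 -0.05" --pt "1 17 -44 0 -0.05"

```text
time: 14.98
tool_pos: [575.8, 73.7, 294.0]
tcp_rot: [[0.044, 0.021, 0.999], [-0.999, -0.003, 0.044], [0.003, -1.0, 0.021]]
contact_force: [0.8, 1.4, 0.5]
opening: 0.999
```

Run:
```python
from h import *
s=grab("wrist","w7");o=s["o"];print(o["opening"],np.round(o["tool_pos"],1),np.round(o["q"],2))
s=grab("side","s7",(150,120,450,400),2)
W=cloud(s).reshape(-1,3);W=W[np.isfinite(W[:,0])]
m=(np.hypot(W[:,0]-464,W[:,1]-361)<75)&(W[:,2]>11);P=W[m]
f=P[(P[:,2]<20)&(P[:,2]>13)]
print("lid flange",len(f),np.percentile(f[:,2],[5,50,95]),cv2.minEnclosingCircle(f[np.hypot(f[:,0]-464,f[:,1]-361)<63][:,:2].astype(np.float32)))
b=P[P[:,2]>70];print("bar",b.mean(0),np.percentile(b[:,2],95))
```

```text
0.9985104941909703 [575.8  73.7 294. ] [ 0.39  0.35 -0.72  1.66  0.26  1.2  -1.92]
lid flange 580 [13.89677142 16.23717995 18.83068917] ((461.9586486816406, 363.8644714355469), 59.81663513183594)
bar [459.79046325 364.13035703  82.943056  ] 87.98796666027047
```

View pics/w7.png

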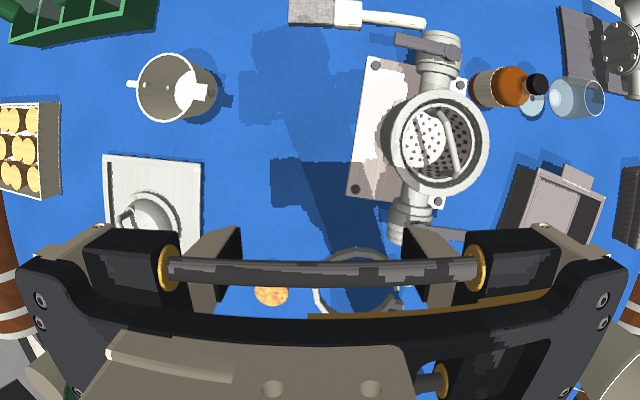

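View pics/s7.png

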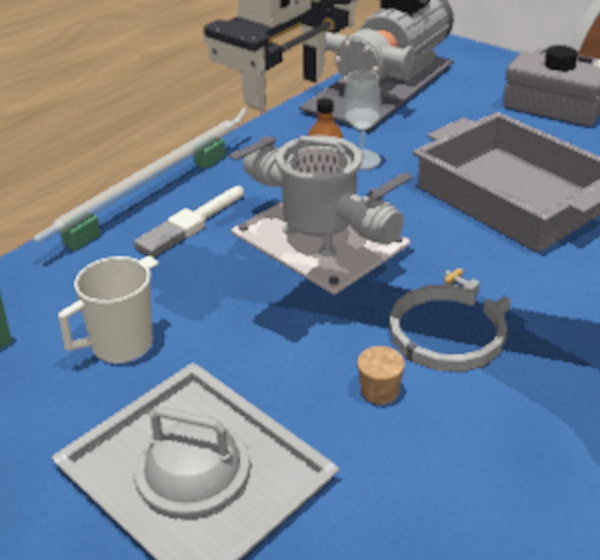

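Call:
apply_moves --pt "1 15 -40 0 0" --pt "1 15 -40 0 0" --pt "1 8 -30 0 0" --pt "1 2 -15 0 0" --pt "1 0 0 0 0"

```text
time: 15.7
tool_pos: [617.6, -57.6, 297.9]
tcp_rot: [[0.039, 0.025, 0.999], [-0.999, -0.004, 0.039], [0.005, -1.0, 0.025]]
contact_force: [0.0, -0.4, -1.2]
opening: 1.0
```

Run:
```python
from h import *
s=grab("wrist","w8");o=s["o"];print(o["opening"],np.round(o["tool_pos"],1),np.round(o["q"],2))
P=wcloud(s).reshape(-1,3);P=P[np.isfinite(P[:,0])]
d=np.hypot(P[:,0]-625,P[:,1]+55)
for lo in (150,155,160):
    h=P[(d<45)&(P[:,2]>lo)&(P[:,2]<172)];xy=h[:,:2];c=xy.mean(0);vt=np.linalg.svd(xy-c)[2];t=(xy-c)@vt[0];w=(xy-c)@vt[1]
    print(lo,len(h),c.round(1),vt[0].round(3),t.min().round(),t.max().round(),w.min().round(),w.max().round(),(c+vt[0]*(t.min()+t.max())/2).round(1),np.percentile(h[:,2],[5,50,95]).round())
f=P[(d<65)&(d>45)&(P[:,2]>136)&(P[:,2]<144)]
print(cv2.minEnclosingCircle(f[:,:2].astype(np.float32)),np.median(f[:,2]))
```

```text
1.0002063388466276 [617.6 -57.6 297.9] [ 0.54  0.41 -0.67  1.56  0.27  1.23 -1.7 ]
150 566 [627.6 -54.2] [-0.932 -0.363] -34.0 39.0 -5.0 4.0 [625.1 -55.2] [156. 166. 168.]
155 550 [627.1 -54.4] [-0.932 -0.363] -34.0 37.0 -4.0 5.0 [625.4 -55. ] [157. 166. 168.]
160 490 [626.5 -54.6] [-0.932 -0.363] -30.0 32.0 -4.0 4.0 [625.4 -55. ] [162. 166. 168.]
((625.1864013671875, -54.75148391723633), 59.646270751953125) 139.78982816766754
```

View pics/w8.png

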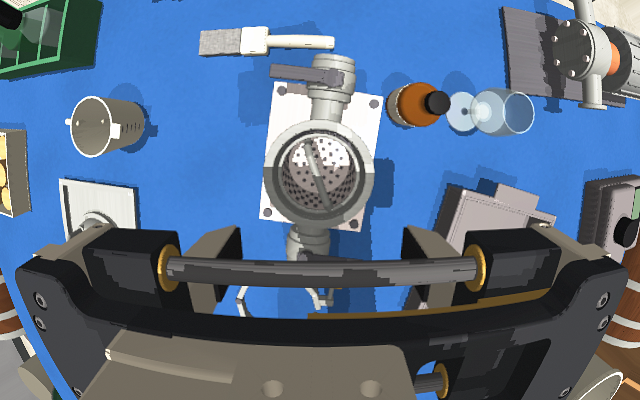

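Call:
apply_moves --pt "0.6 4 1 -20 0.11" --pt "0.6 4 1 -30 0.11" --pt "0.6 0 0 -30 0.11" --pt "0.6 0 0 -25 0" --pt "0.6 0 0 -10 0" --pt "0.6 0 0 0 0"

```text
time: 16.5
tool_pos: [625.0, -39.5, 184.2]
tcp_rot: [[0.388, 0.029, 0.921], [-0.922, 0.012, 0.388], [0.001, -1.0, 0.031]]
contact_force: [0.1, -0.2, 0.3]
opening: 0.599
```

Call:
apply_moves --pt "0.6 0 -14 -5 -0.03" --pt "0.6 0 0 -6 0" --pt "0.6 0 0 0 0"

```text
time: 16.88
tool_pos: [626.6, -54.2, 175.3]
tcp_rot: [[0.358, 0.034, 0.933], [-0.934, 0.01, 0.358], [0.003, -0.999, 0.035]]
contact_force: [-0.2, 0.0, 0.2]
opening: 0.604
```

Call:
apply_moves --pt "0.6 -1 -1 -12 0.01" --pt "0.6 0 0 -10 0" --pt "0.6 0 0 -4 0" --pt "0.6 0 0 0 0"

```text
time: 17.38
tool_pos: [625.4, -55.3, 147.3]
tcp_rot: [[0.368, 0.033, 0.929], [-0.93, 0.01, 0.368], [0.003, -0.999, 0.035]]
contact_force: [-0.0, -0.1, 0.3]
opening: 0.6
```

Call:
apply_moves --pt "0 0 0 0 0" --pt "0 0 0 0 0" --pt "0 0 0 0 0" --pt "0 0 0 0 0" --pt "0 0 0 0 0" --pt "0 0 0 0 0" --pt "0 0 0 0 0"

```text
time: 18.25
tool_pos: [625.8, -54.7, 148.1]
tcp_rot: [[0.368, 0.034, 0.929], [-0.93, 0.011, 0.368], [0.003, -0.999, 0.036]]
contact_force: [0.3, 0.8, -0.2]
opening: 0.078
```

Call:
apply_moves --pt "0 0 0 5 0" --pt "0 0 0 12 0" --pt "0 0 0 18 0" --pt "0 0 0 10 0"

```text
time: 18.75
tool_pos: [624.2, -55.1, 194.3]
tcp_rot: [[0.368, 0.031, 0.929], [-0.93, 0.011, 0.368], [0.001, -0.999, 0.032]]
contact_force: [-0.1, 0.0, -3.7]
opening: 0.077
```

Call:
apply_moves --pt "0 1 0 18 0" --pt "0 1 0 18 0" --pt "0 0 0 18 0" --pt "0 0 0 18 0" --pt "0 0 0 10 0" --pt "0 0 0 0 0"

```text
time: 19.5
tool_pos: [627.3, -54.9, 284.8]
tcp_rot: [[0.368, 0.035, 0.929], [-0.93, 0.01, 0.368], [0.004, -0.999, 0.036]]
contact_force: [0.3, -0.4, -3.7]
opening: 0.077
```

Run:
```python
from h import *
s=grab("side","s9",(200,60,500,280),2.5);o=s["o"];print(o["opening"],np.round(o["tool_pos"],1),np.round(o["q"],2))
# tub rim/floor from both views
for n in("side","top"):
    s=pickle.load(open(n+("0" if n=="top" else "0")+".pkl","rb"));W=cloud(s).reshape(-1,3);W=W[np.isfinite(W[:,0])]
    m=(abs(W[:,0]-455)<135)&(abs(W[:,1]+350)<110)&(W[:,2]<12)&(W[:,2]>1.5);print(n,cv2.minAreaRect(W[m][:,:2].astype(np.float32)))
t=pickle.load(open("top0.pkl","rb"))
def ray(u,v,z):
    R=np.array(t["R"]);T=np.array(t["t"]);d=R.T@np.array([(u-t["cx"])/t["fx"],(v-t["cy"])/t["fy"],1]);c=-R.T@T
    return c+d*(z-c[2])/d[2]
for p in((425,185),(497,195),(487,292),(410,281)): print(ray(*p,65).round())
```

```text
0.07686250273830632 [627.3 -54.9 284.8] [ 0.59  0.45 -0.74  1.56  0.31  1.21 -1.39]
side ((452.5608215332031, -342.09564208984375), (205.78720092773438, 266.47979736328125), 88.24082946777344)
top ((455.14599609375, -349.9990234375), (268.3633728027344, 219.82933044433594), 0.030851608142256737)
[ 602. -261.   65.]
[ 571. -452.   65.]
[ 315. -414.   65.]
[ 348. -213.   65.]
```

View pics/s9.png

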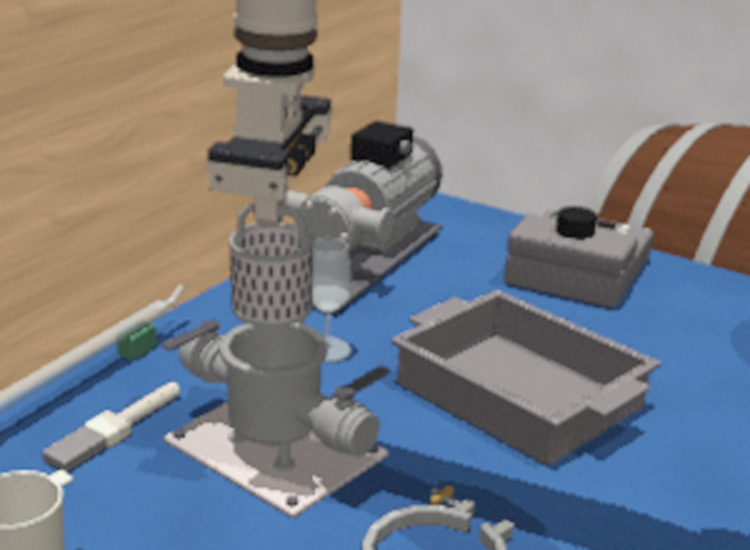

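Call:
apply_moves --pt "0 -14 -22 0 0" --pt "0 -26 -43 0 0" --pt "0 -26 -43 0 0" --pt "0 -26 -43 0 0" --pt "0 -26 -43 0 0" --pt "0 -26 -43 0 0" --pt "0 -18 -30 0 0" --pt "0 -8 -15 0 0" --pt "0 0 0 -10 0" --pt "0 0 0 0 0"

```text
time: 20.8
tool_pos: [446.7, -338.8, 265.0]
tcp_rot: [[0.374, 0.023, 0.927], [-0.928, 0.021, 0.373], [-0.01, -1.0, 0.029]]
contact_force: [0.4, 0.1, -4.3]
opening: 0.075
```

Run:
```python
from h import *
s=grab("side","s10",(250,60,550,300),2.4);o=s["o"];print(o["opening"],np.round(o["tool_pos"],1),np.round(o["q"],2))
```

```text
0.07527799389391442 [ 446.7 -338.8  265. ] [ 1.16  0.34 -0.67  1.74  0.19  1.14 -0.75]
```

View pics/s10.png

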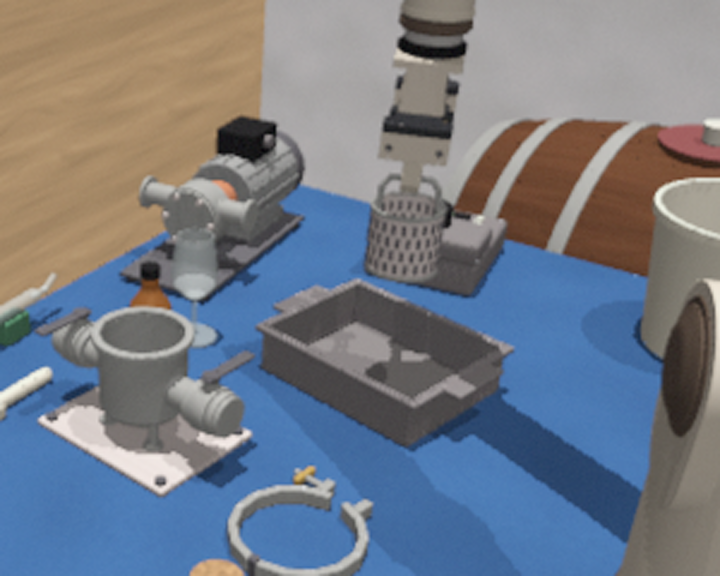

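Above the tub. Descend to about 125 first.

Call:
apply_moves --pt "0 5 0 -20 0" --pt "0 4 0 -30 0" --pt "0 0 0 -30 0" --pt "0 0 0 -25 0" --pt "0 0 0 -12 0" --pt "0 0 0 -3 0" --pt "0 0 0 0 0"

```text
time: 21.72
tool_pos: [462.9, -330.2, 138.6]
tcp_rot: [[0.386, 0.027, 0.922], [-0.922, 0.023, 0.386], [-0.011, -0.999, 0.034]]
contact_force: [0.4, 0.4, -3.9]
opening: 0.075
```

Call:
apply_moves --pt "0 -3 -5 -10 0" --pt "0 0 0 -12 0" --pt "0 0 0 -5 0" --pt "0 0 0 -1 0" --pt "0 0 0 0 0"

```text
time: 22.35
tool_pos: [460.5, -337.0, 110.5]
tcp_rot: [[0.385, 0.03, 0.922], [-0.923, 0.02, 0.385], [-0.007, -0.999, 0.035]]
contact_force: [-0.5, 0.0, -4.1]
opening: 0.073
```

Run:
```python
from h import *
s=grab("side","s11",(340,100,480,260),3.5);o=s["o"];print(o["opening"],np.round(o["tool_pos"],1),np.round(o["q"],2))
s=grab("top","t11",(380,140,540,300),3.5)
```

```text
0.0731662483109725 [ 460.5 -337.   110.5] [ 1.07  0.53 -0.59  1.86  0.35  0.85 -0.86]
```

View pics/s11.png

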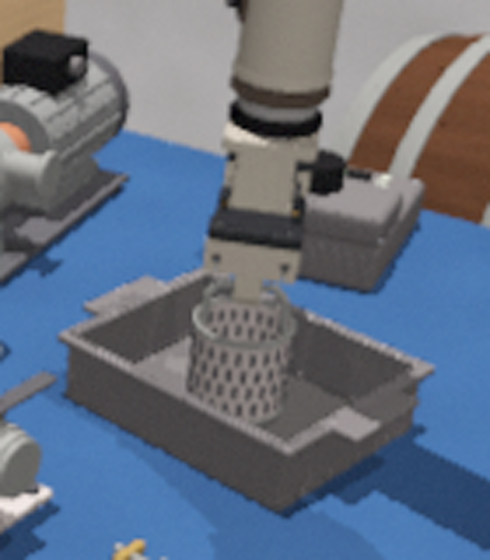

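View pics/t11.png

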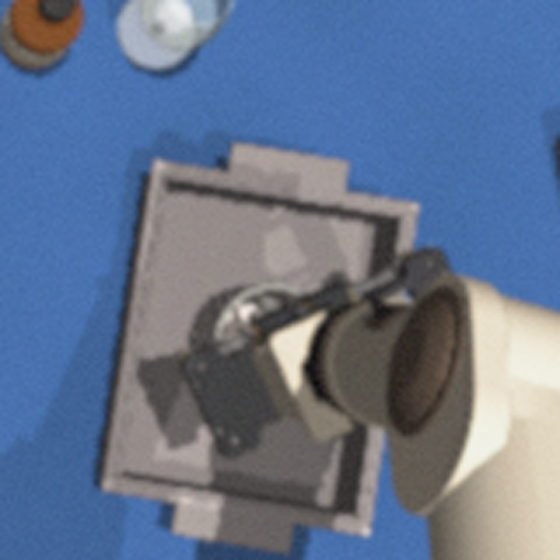

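Basket is well within the tub. Slow lowering the last ~5 mm.

Call:
apply_moves --pt "0 0 0 -2 0" --pt "0 0 0 -2 0" --pt "0 0 0 -1 0" --pt "0 0 0 -1 0"

```text
time: 22.95
tool_pos: [461.3, -337.0, 105.4]
tcp_rot: [[0.386, 0.031, 0.922], [-0.923, 0.019, 0.385], [-0.006, -0.999, 0.036]]
contact_force: [-1.6, 2.3, 6.2]
opening: 0.073
```

Contact at the expected height. Release.

Call:
apply_moves --pt "0.5 0 0 0 0" --pt "0.5 0 0 0 0" --pt "0.5 0 0 0 0" --pt "0.5 0 0 0 0" --pt "0.5 0 0 0 0" --pt "0.5 0 0 0 0" --pt "0.5 0 0 5 0" --pt "0.5 0 0 15 0" --pt "0.5 0 0 30 0" --pt "0.5 0 0 50 0" --pt "0.5 0 0 50 0" --pt "0.5 0 0 30 0"

```text
time: 24.45
tool_pos: [461.5, -336.2, 294.1]
tcp_rot: [[0.387, 0.032, 0.922], [-0.922, 0.019, 0.386], [-0.005, -0.999, 0.037]]
contact_force: [1.2, -0.7, -1.1]
opening: 0.499
```

Run:
```python
from h import *
s=grab("side","s12");o=s["o"];print(o["opening"],np.round(o["tool_pos"],1),np.round(o["tcp_rot"],3).tolist())
W=cloud(s).reshape(-1,3);W=W[np.isfinite(W[:,0])]
m=(np.hypot(W[:,0]-461,W[:,1]+337)<50)&(W[:,2]>20)&(W[:,2]<130);P=W[m]
b=P[P[:,2]>112];print("bail",len(b),b.mean(0),np.percentile(b[:,2],[5,95]))
m=P[(P[:,2]>80)&(P[:,2]<92)];print(cv2.minEnclosingCircle(m[:,:2].astype(np.float32)))
```

```text
0.4994103489058217 [ 461.5 -336.2  294.1] [[0.387, 0.032, 0.922], [-0.922, 0.019, 0.386], [-0.005, -0.999, 0.037]]
bail 62 [ 457.43937374 -333.44361506  119.6045849 ] [114.41374644 123.93025327]
((458.00555419921875, -334.4297180175781), 46.69797134399414)
```

View pics/s12.png

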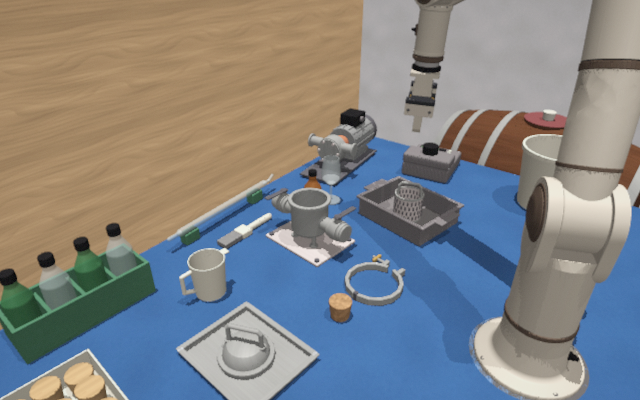

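Call:
apply_moves --pt "0.6 8 30 0 0" --pt "0.6 8 57 0 0" --pt "0.6 8 60 0 0" --pt "0.6 4 60 0 0" --pt "0.6 0 60 0 0" --pt "0.6 0 60 0 0" --pt "0.6 0 60 0 0" --pt "0.6 0 60 0 0" --pt "0.6 0 60 0 0" --pt "0.6 0 60 0 0" --pt "0.6 -5 50 0 0" --pt "0.6 -5 20 0 0"

```text
time: 26.0
tool_pos: [479.1, 317.6, 312.0]
tcp_rot: [[0.381, 0.056, 0.923], [-0.925, 0.007, 0.381], [0.015, -0.998, 0.054]]
contact_force: [-1.0, -0.7, -0.2]
opening: 0.601
```

Call:
apply_moves --pt "0.6 -6 20 -40 0" --pt "0.6 -6 20 -50 0" --pt "0.6 -2 3 -40 0" --pt "0.6 0 0 0 0"

```text
time: 26.5
tool_pos: [463.8, 366.1, 183.3]
tcp_rot: [[0.385, 0.061, 0.921], [-0.923, 0.01, 0.385], [0.014, -0.998, 0.06]]
contact_force: [-0.0, -1.1, 0.9]
opening: 0.6
```

Run:
```python
from h import *
s=grab("wrist","w13");o=s["o"];print(o["opening"],np.round(o["tool_pos"],1),np.round(o["tcp_rot"],3).tolist(),np.round(o["q"],2))
P=wcloud(s).reshape(-1,3);P=P[np.isfinite(P[:,0])]
d=np.hypot(P[:,0]-464,P[:,1]-361)
h=P[(d<45)&(P[:,2]>76)&(P[:,2]<95)];xy=h[:,:2];c=xy.mean(0);vt=np.linalg.svd(xy-c)[2];t=(xy-c)@vt[0];w=(xy-c)@vt[1]
print(len(h),c.round(1),vt[0].round(3),t.min().round(),t.max().round(),w.min().round(),w.max().round(),(c+vt[0]*(t.min()+t.max())/2).round(1),np.percentile(h[:,2],[5,50,95]).round())
f=P[(d<64)&(d>50)&(P[:,2]>13)&(P[:,2]<20)]
print(cv2.minEnclosingCircle(f[:,:2].astype(np.float32)),circ(cv2.convexHull(f[:,:2].astype(np.float32))[:,0]),np.median(f[:,2]))
```

```text
0.5997503624524508 [463.8 366.1 183.3] [[0.385, 0.061, 0.921], [-0.923, 0.01, 0.385], [0.014, -0.998, 0.06]] [-0.06  0.53 -0.9   1.79  0.53  1.02 -2.33]
971 [465.5 363. ] [-0.927 -0.375] -38.0 43.0 -5.0 5.0 [463.2 362.1] [81. 87. 88.]
((463.3794860839844, 361.744140625), 59.714439392089844) (array([463.14287584, 361.77871013]), np.float64(59.08334623077586)) 16.632835636910215
```

View pics/w13.png

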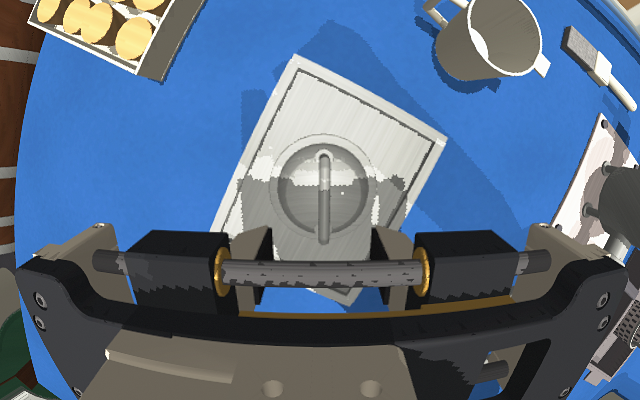

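Call:
apply_moves --pt "0.6 0 -4 -25 -0.01" --pt "0.6 0 0 -30 0" --pt "0.6 0 0 -25 0" --pt "0.6 0 0 -8 0" --pt "0.6 0 0 0 0"

```text
time: 27.18
tool_pos: [474.3, 367.0, 109.4]
tcp_rot: [[0.37, 0.082, 0.926], [-0.929, 0.022, 0.369], [0.01, -0.996, 0.084]]
contact_force: [0.3, -0.3, -0.4]
opening: 0.603
```

Call:
apply_moves --pt "0.6 -6 -3 -5 0.005" --pt "0.6 -4 -1 -10 0.005" --pt "0.6 0 0 -10 0" --pt "0.6 0 0 -8 0" --pt "0.6 0 0 -4 0" --pt "0.6 0 0 0 0"

```text
time: 27.92
tool_pos: [464.9, 363.6, 72.7]
tcp_rot: [[0.379, 0.085, 0.921], [-0.925, 0.025, 0.378], [0.009, -0.996, 0.088]]
contact_force: [-0.5, -0.1, 0.3]
opening: 0.598
```

Call:
apply_moves --pt "0.6 0 -1 -4 0" --pt "0 0 0 -1 0" --pt "0 0 0 0 0" --pt "0 0 0 0 0" --pt "0 0 0 0 0" --pt "0 0 0 0 0" --pt "0 0 0 0 0" --pt "0 0 0 0 0"

```text
time: 28.92
tool_pos: [465.6, 362.8, 68.0]
tcp_rot: [[0.379, 0.086, 0.922], [-0.925, 0.025, 0.378], [0.009, -0.996, 0.089]]
contact_force: [-0.1, -0.3, -0.4]
opening: 0.094
```

Call:
apply_moves --pt "0 0 0 4 0" --pt "0 0 0 10 0" --pt "0 0 0 20 0" --pt "0 0 0 30 0" --pt "0 0 0 30 0" --pt "0 0 0 30 0" --pt "0 0 0 30 0" --pt "0 0 0 25 0" --pt "0 0 0 15 0" --pt "0 0 0 0 0"

```text
time: 30.18
tool_pos: [461.2, 361.7, 274.7]
tcp_rot: [[0.383, 0.085, 0.92], [-0.924, 0.024, 0.382], [0.01, -0.996, 0.088]]
contact_force: [1.3, 0.0, -5.2]
opening: 0.097
```

Run:
```python
from h import *
s=grab("wrist","w14");o=s["o"];print(o["opening"],np.round(o["tool_pos"],1),np.round(o["tcp_rot"],3).tolist(),np.round(o["q"],2),lidfit(s))
```

```text
0.0967737293702258 [461.2 361.7 274.7] [[0.383, 0.085, 0.92], [-0.924, 0.024, 0.382], [0.01, -0.996, 0.088]] [ 0.02  0.41 -0.97  1.72  0.43  1.14 -2.25] (2068, array([-1.26209272e-03,  2.59478822e-03,  2.23266616e+02]), np.float64(0.6813419691466205))
```

Call:
apply_moves --pt "0 7 -18 0 0" --pt "0 11 -28 0 0" --pt "0 13 -33 0 0" --pt "0 13 -33 0 0" --pt "0 13 -33 0 0" --pt "0 13 -33 0 0" --pt "0 13 -33 0 0" --pt "0 13 -33 0 0" --pt "0 13 -33 0 0" --pt "0 13 -33 0 0" --pt "0 10 -25 0 0" --pt "0 0 0 0 0"

```text
time: 31.72
tool_pos: [583.7, 10.5, 256.1]
tcp_rot: [[0.387, 0.055, 0.92], [-0.922, 0.019, 0.387], [0.004, -0.998, 0.058]]
contact_force: [0.2, 0.2, -5.2]
opening: 0.096
```

Run:
```python
from h import *
s=grab("wrist","w15");o=s["o"];print(o["opening"],np.round(o["tool_pos"],1),np.round(o["tcp_rot"],3).tolist(),np.round(o["q"],2),lidfit(s))
```

```text
0.09565983832463651 [583.7  10.5 256.1] [[0.387, 0.055, 0.92], [-0.922, 0.019, 0.387], [0.004, -0.998, 0.058]] [ 0.65  0.42 -0.91  1.73  0.36  1.11 -1.53] (1701, array([-3.28202073e-02, -7.09086754e-03,  2.04656833e+02]), np.float64(0.6894823120223711))
```

Call:
apply_moves --pt "0 8 -13 0 0" --pt "0 12 -18 0 0" --pt "0 12 -18 0 0" --pt "0 6 -10 0 0" --pt "0 3 -5 0 0" --pt "0 0 0 0 0"

```text
time: 32.52
tool_pos: [626.1, -54.3, 254.8]
tcp_rot: [[0.392, 0.052, 0.919], [-0.92, 0.021, 0.391], [0.001, -0.998, 0.056]]
contact_force: [0.1, -1.2, -5.5]
opening: 0.099
```

```bash
cat >> h.py <<'E'
def lidc(s,W=None):
    W=wcloud(s) if W is None else W
    n,k,sd=lidfit(s,W); c=np.array(s["o"]["tool_pos"])
    P=W.reshape(-1,3);P=P[np.isfinite(P[:,0])]
    res=P[:,2]-((P[:,:2]-c[:2])@k[:2]+k[2])
    f=P[(abs(res)<3)&(np.hypot(*(P[:,:2]-c[:2]).T)<68)]
    hull=cv2.convexHull(f[:,:2].astype(np.float32))[:,0]
    rho=np.hypot(*(hull-c[:2]).T); hull=hull[rho>50]
    return k,cv2.minEnclosingCircle(f[:,:2].astype(np.float32)),circ(hull)
E
python3 - <<'E'
from h import *
s=grab("wrist","w16");o=s["o"];print(o["opening"],np.round(o["tool_pos"],1),np.round(o["tcp_rot"],3).tolist());print(lidc(s))
s=pickle.load(open("w14.pkl","rb"));print(s["o"]["tool_pos"],lidc(s))
E
```

```text
0.09919407391251846 [626.1 -54.3 254.8] [[0.392, 0.052, 0.919], [-0.92, 0.021, 0.391], [0.001, -0.998, 0.056]]
(array([-3.47249879e-02, -7.28915893e-03,  2.03267707e+02]), ((625.1717529296875, -54.251136779785156), 59.23029708862305), (array([623.20522894, -55.40765757]), np.float64(58.534328063007585)))
[461.1688296  361.71774519 274.68353642] (array([-1.26209272e-03,  2.59478822e-03,  2.23266616e+02]), ((459.50982666015625, 361.0227966308594), 59.39344024658203), (array([460.31846941, 361.37215011]), np.float64(58.254110677976776)))
```

View pics/w16.png

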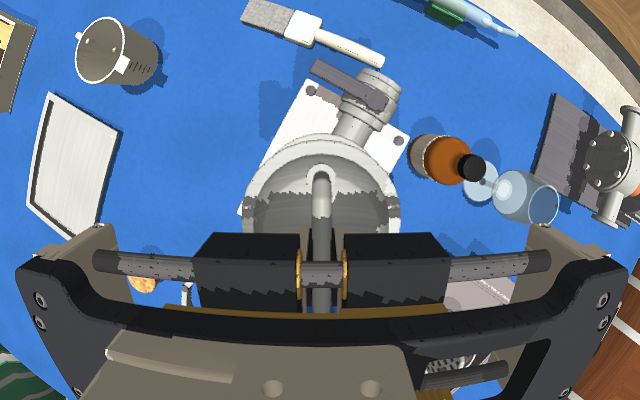

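Call:
apply_moves --pt "0 2 0 -6 0" --pt "0 0 0 -10 0" --pt "0 0 0 -10 0" --pt "0 0 0 -6 0" --pt "0 0 0 -2 0" --pt "0 0 0 0 0"

```text
time: 33.33
tool_pos: [626.7, -51.4, 217.9]
tcp_rot: [[0.395, 0.051, 0.917], [-0.918, 0.022, 0.395], [-0.0, -0.998, 0.055]]
contact_force: [-0.1, -0.6, -5.1]
opening: 0.094
```

Run:
```python
from h import *
s=grab("wrist","w17");o=s["o"];print(o["opening"],np.round(o["tool_pos"],1),np.round(o["tcp_rot"],3).tolist());print(lidc(s))
s=grab("side","s17",(250,110,410,270),3.5);print(lidc(s,cloud(s)))
```

```text
0.09432843088406913 [626.7 -51.4 217.9] [[0.395, 0.051, 0.917], [-0.918, 0.022, 0.395], [-0.0, -0.998, 0.055]]
(array([-3.94386353e-02, -2.79360866e-03,  1.66435537e+02]), ((623.8474731445312, -52.23289108276367), 59.18638229370117), (array([623.42257415, -52.38269682]), np.float64(58.69540957348127)))
(array([-6.40778980e-02,  3.98994351e-04,  1.65863595e+02]), ((620.14111328125, -48.861595153808594), 59.3837776184082), (array([621.08986357, -49.14400642]), np.float64(58.35189811408332)))
```

View pics/s17.png

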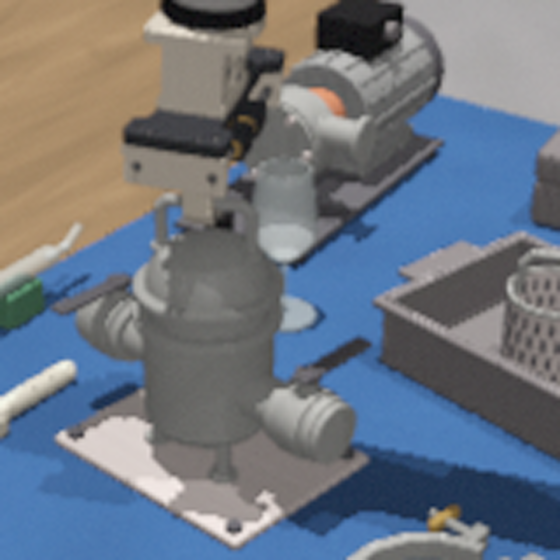

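Call:
apply_moves --pt "0 2 -3 -3 0" --pt "0 0 0 -4 0" --pt "0 0 0 -1 0" --pt "0 0 0 0 0"

```text
time: 33.92
tool_pos: [629.5, -55.0, 210.2]
tcp_rot: [[0.395, 0.052, 0.917], [-0.919, 0.021, 0.394], [0.001, -0.998, 0.057]]
contact_force: [0.1, 0.6, -5.0]
opening: 0.101
```

Run:
```python
from h import *
s=grab("wrist","w18");o=s["o"];print(o["opening"],np.round(o["tool_pos"],1),np.round(o["tcp_rot"],3).tolist());print(lidc(s))
s=grab("side","s18",(250,110,410,270),3.5);print(lidc(s,cloud(s)))
```

```text
0.10102127556288426 [629.5 -55.  210.2] [[0.395, 0.052, 0.917], [-0.919, 0.021, 0.394], [0.001, -0.998, 0.057]]
(array([-3.73384830e-02, -3.21843157e-03,  1.58793589e+02]), ((626.6448974609375, -55.63934326171875), 59.31076431274414), (array([626.10392134, -55.94471413]), np.float64(58.722049696981884)))
(array([-6.20939909e-02,  1.90693218e-03,  1.58065819e+02]), ((624.1301879882812, -51.742183685302734), 59.81151580810547), (array([623.95032997, -52.50718413]), np.float64(58.720473775581)))
```

Call:
apply_moves --pt "0 -1 1 -2 0" --pt "0 0 0 -2 0" --pt "0 0 0 -1 0" --pt "0 0 0 0 0"

```text
time: 34.52
tool_pos: [628.5, -53.6, 205.2]
tcp_rot: [[0.395, 0.053, 0.917], [-0.919, 0.021, 0.395], [0.001, -0.998, 0.057]]
contact_force: [0.6, -0.5, -5.0]
opening: 0.099
```

Call:
apply_moves --pt "0 0 0 -2 0" --pt "0 0 0 -1 0" --pt "0 0 0 0 0"

```text
time: 34.9
tool_pos: [628.5, -53.7, 202.0]
tcp_rot: [[0.395, 0.053, 0.917], [-0.919, 0.021, 0.394], [0.001, -0.998, 0.057]]
contact_force: [0.7, 0.2, -4.6]
opening: 0.096
```

Run:
```python
from h import *
s=grab("wrist","w19");o=s["o"];print(o["opening"],np.round(o["tool_pos"],1),np.round(o["contact_force"],1));print(lidc(s))
```

```text
0.09564891393041611 [628.5 -53.7 202. ] [ 0.7  0.2 -4.6]
(array([-3.81118006e-02, -3.98908149e-03,  1.50549991e+02]), ((625.3465576171875, -54.447364807128906), 59.33740997314453), (array([625.04533338, -54.36782324]), np.float64(58.745418473248854)))
```

Call:
apply_moves --pt "0 0 0 -1 0" --pt "0 0 0 -1 0" --pt "0 0 0 0 0"

```text
time: 35.33
tool_pos: [628.7, -53.7, 200.6]
tcp_rot: [[0.395, 0.053, 0.917], [-0.919, 0.021, 0.394], [0.002, -0.998, 0.057]]
contact_force: [0.0, 0.8, -4.8]
opening: 0.097
```

Call:
apply_moves --pt "0 0 0 -1 0" --pt "0 0 0 -1 0" --pt "0 0 0 0 0"

```text
time: 35.7
tool_pos: [628.6, -53.6, 200.1]
tcp_rot: [[0.395, 0.054, 0.917], [-0.919, 0.02, 0.395], [0.003, -0.998, 0.057]]
contact_force: [-1.6, -0.6, -1.8]
opening: 0.1
```

Run:
```python
from h import *
s=grab("wrist","w20");o=s["o"];print(o["opening"],np.round(o["tool_pos"],1),np.round(o["contact_force"],1));print(lidc(s))
```

```text
0.10003834428407735 [628.6 -53.6 200.1] [-1.6 -0.6 -1.8]
(array([-1.93320084e-02, -1.29996990e-03,  1.48699024e+02]), ((627.2488403320312, -53.909812927246094), 59.04854965209961), (array([627.09420106, -53.8489644 ]), np.float64(58.09791677590344)))
```

Call:
apply_moves --pt "0 0 0 -1 0" --pt "0 0 0 -1 0" --pt "0 0 0 0 0"

```text
time: 36.12
tool_pos: [628.2, -53.6, 199.8]
tcp_rot: [[0.395, 0.053, 0.917], [-0.919, 0.019, 0.395], [0.004, -0.998, 0.056]]
contact_force: [-1.4, -1.2, -1.2]
opening: 0.094
```

Run:
```python
from h import *
s=grab("wrist","w21");o=s["o"];print(o["opening"],np.round(o["tool_pos"],1),np.round(o["contact_force"],1));print(lidc(s))
```

```text
0.09386316410070496 [628.2 -53.6 199.8] [-1.4 -1.2 -1.2]
(array([-1.37937967e-02, -6.10772303e-05,  1.48372127e+02]), ((627.1245727539062, -54.03342819213867), 59.19522476196289), (array([626.97948401, -54.33610262]), np.float64(58.25162879335053)))
```

Call:
apply_moves --pt "0 0 0 -3 0" --pt "0 0 0 -3 0"

```text
time: 36.42
tool_pos: [628.1, -53.6, 198.9]
tcp_rot: [[0.395, 0.053, 0.917], [-0.919, 0.016, 0.394], [0.007, -0.998, 0.055]]
contact_force: [-14.8, -1.6, 24.9]
opening: 0.1
```

Run:
```python
from h import *
s=grab("wrist","w22");o=s["o"];print(o["opening"],np.round(o["tool_pos"],1),np.round(o["contact_force"],1));print(lidc(s))
```

```text
0.1004854567967652 [628.1 -53.6 198.9] [-14.8  -1.6  24.9]
(array([-4.81978959e-03, -5.93215536e-04,  1.47921351e+02]), ((626.7938842773438, -54.35719680786133), 59.50616455078125), (array([626.56370023, -54.1812745 ]), np.float64(58.850835764795995)))
```

Call:
apply_moves --pt "0 0 0 0 0" --pt "0.5 0 0 0 0" --pt "0.5 0 0 0 0" --pt "0.5 0 0 0 0" --pt "0.5 0 0 0 0" --pt "0.5 0 0 0 0" --pt "0.5 0 0 0 0"

```text
time: 37.35
tool_pos: [630.2, -53.1, 199.2]
tcp_rot: [[0.395, 0.057, 0.917], [-0.919, 0.017, 0.394], [0.007, -0.998, 0.059]]
contact_force: [0.3, -0.5, -0.4]
opening: 0.497
```

Run:
```python
from h import *
s=grab("wrist","w23");o=s["o"];print(o["opening"],np.round(o["tool_pos"],1),np.round(o["contact_force"],1));print(lidc(s))
```

```text
0.4967499929681323 [630.2 -53.1 199.2] [ 0.3 -0.5 -0.4]
(array([-5.78796254e-03, -5.15680866e-04,  1.47868793e+02]), ((626.4318237304688, -54.30363464355469), 59.393043518066406), (array([626.34379109, -54.29967814]), np.float64(58.985831723954085)))
```

Released and flush. Retract straight up, then check from above.

Call:
apply_moves --pt "0.5 0 0 8 0" --pt "0.5 0 0 15 0" --pt "0.5 0 0 25 0" --pt "0.5 0 0 30 0" --pt "0.5 0 0 30 0" --pt "0.5 0 0 0 0"

```text
time: 38.15
tool_pos: [630.9, -52.3, 316.0]
tcp_rot: [[0.395, 0.061, 0.916], [-0.918, 0.017, 0.395], [0.009, -0.998, 0.063]]
contact_force: [-0.5, 0.2, 0.0]
opening: 0.497
```

Run:
```python
from h import *
s=grab("wrist","w24");o=s["o"];print(np.round(o["tool_pos"],1),np.round(o["tcp_rot"],3).tolist())
for n,W,c in(("w",wcloud(s),(626,-54)),("s",cloud(grab("side","s24")),(623,-51))):
    P=W.reshape(-1,3);P=P[np.isfinite(P[:,0])];d=np.hypot(P[:,0]-c[0],P[:,1]-c[1])
    f=P[(d>52)&(d<58)&(P[:,2]>140)&(P[:,2]<156)];A=np.c_[f[:,:2]-c,np.ones(len(f))];print(n,len(f),np.linalg.lstsq(A,f[:,2],rcond=None)[0])
    f=P[(d<66)&(P[:,2]>143)&(P[:,2]<152)];print(cv2.minEnclosingCircle(f[:,:2].astype(np.float32)))
# reference: same for original pictures
s0=pickle.load(open("w1.pkl","rb"));P=wcloud(s0).reshape(-1,3);P=P[np.isfinite(P[:,0])];d=np.hypot(P[:,0]-625.3,P[:,1]+55)
f=P[(d>52)&(d<58)&(P[:,2]>140)&(P[:,2]<156)];A=np.c_[f[:,:2]-[625.3,-55],np.ones(len(f))];print("orig w1",np.linalg.lstsq(A,f[:,2],rcond=None)[0])
```

```text
[630.9 -52.3 316. ] [[0.395, 0.061, 0.916], [-0.918, 0.017, 0.395], [0.009, -0.998, 0.063]]
w 1582 [-2.21986354e-03  1.59647179e-05  1.47906126e+02]
((626.1508178710938, -54.025272369384766), 59.8858757019043)
s 150 [ 3.02566649e-02 -3.32059212e-02  1.46974026e+02]
((624.2508544921875, -50.38444137573242), 60.19313430786133)
orig w1 [-1.00658018e-03  2.07817446e-03  1.47955543e+02]
```

View pics/w24.png

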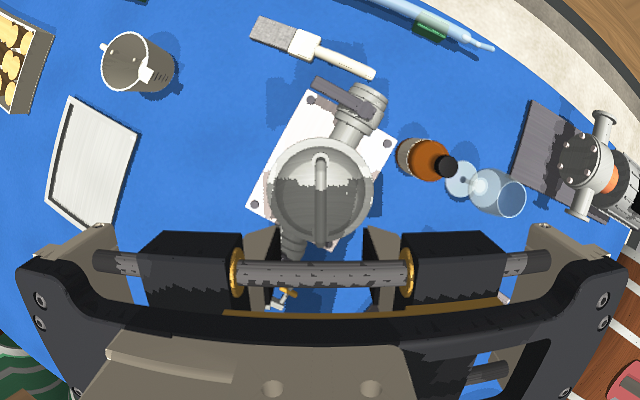

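View pics/s24.png

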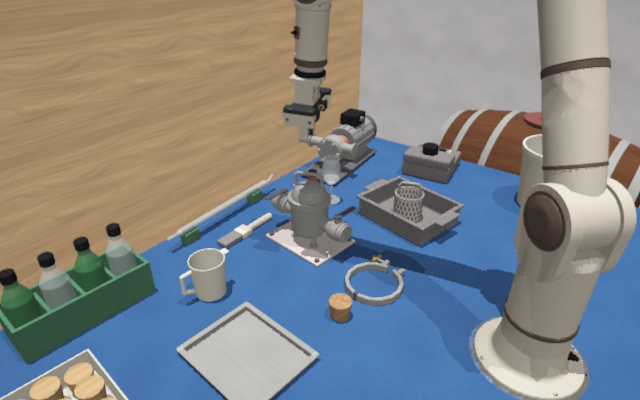

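Run:
```python
from h import *
for t in("side0","s24"):
    s=pickle.load(open(t+".pkl","rb"));P=cloud(s).reshape(-1,3);P=P[np.isfinite(P[:,0])];c=(623.3,-51.2);d=np.hypot(P[:,0]-c[0],P[:,1]-c[1])
    f=P[(d>52)&(d<58)&(P[:,2]>144)&(P[:,2]<152)];A=np.c_[f[:,:2]-c,np.ones(len(f))];print(t,len(f),np.linalg.lstsq(A,f[:,2],rcond=None)[0])
a=pickle.load(open("side0.pkl","rb"))["pixels"].astype(int);b=pickle.load(open("s24.pkl","rb"))["pixels"].astype(int)
for n,(u0,v0,u1,v1) in dict(jug=(175,245,235,305),bung=(325,290,355,325),clamp=(340,250,410,305),brush=(215,210,275,250)).items():print(n,abs(a-b)[v0:v1,u0:u1].mean().round(1))
from rig import r
o=r.observe();print(o["time"],np.round(o["contact_force"],1)); r.sign_off()
```

```text
side0 113 [ 4.07394836e-03 -1.26385245e-02  1.47113422e+02]
s24 107 [ 7.30856312e-03 -1.35362899e-02  1.47457353e+02]
jug 3.7
bung 3.4
clamp 17.0
brush 5.9
38.25 [ 0.4 -0.2 -0.8]
the job is handed in; nothing more can be done
```

The job is done and handed in at 38.3 s, with the arm clear of everything. The lid went into the tray flat and handle up, the basket stands upright in the tub, and the lid is back on the strainer.

**Checks at the end**
- **Lid:** the wrist camera puts the flange top at 147.9 mm, the same as before I lifted it. It slopes about 0.002 rad and sits within about 1.5 mm of its original centre.
- **Side view of the lid:** one fit from this camera, using a wider height band, gave a slope of about 0.03 rad. A stricter fit matched the starting picture to within a few thousandths, so I put the first result down to stray points.
- **Basket:** it sits near the middle of the tub. The bail reads about 120 mm high, as expected for a basket standing on the tub floor.
- **Other objects:** the jug, bung and brush areas look unchanged from the first picture. The clamp area differed more; the clamp looks to be in the same place, and I think the difference is the arm's shadow, but I did not measure it separately. I checked the glass and the bottle only by eye.

**What went wrong along the way**
- **Fingertips:** they reach only about 1 mm past the TCP, not the 25 mm stated. My first grasp closed in the air just above the handle, so I opened, went lower and gripped again.
- **Tool tilt:** it drifted by up to about 5° over the run, which left the lid about 2° out of level on its way back. It levelled once I pressed it home, with about 25 N at most, before letting go.

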